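# Start the antenna tuner and key a carrier

### The arm

A 6-joint arm with a two-finger parallel gripper is mounted at the origin on the work surface. World frame = base frame: x ahead of the robot, y to its left, z up, the work surface at z = 0. Lengths are in mm, angles in rad, forces in N, time in s.
With the tool pointing down it reaches from about 400 to 925 mm from the base axis. Payload 12.5 kg.
Tool frame: the origin (TCP) lies at the very end of the fingers, on their centre line; the grasp point (between the pads) lies 19 mm behind it (env.grip_point_offset is the distance from the TCP to the grasp point, in mm); z points along the fingers, y is the direction in which the jaws open and shut (so a half turn about z gives the same grasp; the last joint's range is limited). The gripper opens to 95 mm and grips with 3 to 60 N. Pads are 20 mm wide; open, the fingers measure 119 mm over their backs; the gripper's body (75 mm by 180 mm) begins 59 mm behind the grasp point.
Start: joints at [-1.306, 0.491, 1.559, -0, 1.092, -0.106], TCP at [226.499, -582.533, 214.661] pointing down, gripper open.
Joint ranges: [-3.1, 3.1], [-0.84, 2.19], [0.05, 2.79], [-1.13, 4.28], [0.06, 2.93], [-2.69, 2.69]. Speed limits (rad/s): [2.22, 2.22, 2.79, 3.14, 3.14, 3.14].

### API

Orientations are given as [roll, pitch, yaw] about the fixed x, y, z axes, in that order (R = Rz(yaw) Ry(pitch) Rx(roll)).
In Python, from cell import env gives the robot as it stands.
- The arm moves only by the tool drive_tool, never from a script. Its argument "commands" is a list of rows, each an object of numbers: "dx", "dy", "dz": the shift along the world's x, y, z in mm; "yaw": the turn about the world's z in degrees. In form: [{"dx": .., "dy": .., "dz": .., "yaw": ..}, ...]. A call has 1 to 5 rows; each row shifts and turns the commanded pose from where the row before left it; what a row does not reach is not made up. A row lasts 1/12 s, in which the tool goes at most 41.7 mm and 7.16 degrees, less where a joint would pass 70% of its speed; a pose out of reach is approached as far as the arm can. A call with a gripper value outside its range is refused whole. "grip" is the opening, from 0 (shut) to 1 (fully open), set as the call begins (left out, the last holds). The fingers move at their own pace and stop on an object; the grip force is fixed at half the most. Time passes only in rows, so rows that do not move let the fingers close. It gives the time, the measured TCP pose, the force and the opening at its end, in the units of the state.
- env.state(): the state, without advancing time (a new reading comes with each control period).
- env.read_camera(name): name is "scene" or "top"; returns the picture (384x512x3 uint8, red, green, blue); there is no depth.
- env.calibration(name): a dict with "intrinsics" (3x3 intrinsics, pixels), "dist_coeffs" ([k1, k2, p1, p2, k3] as OpenCV has them; the pictures are not rectified), "rvec" (rotation vector, rad) and "tvec" (3), from world to camera coordinates, as OpenCV has them. Camera axes: x right, y down, z forward; pixel columns grow to the right and rows downward; lengths in mm; the calibration is good to about 2 mm. A picture is of the moment at which its call begins. calibration takes no time and is no camera call.
- env.job_done(): hands the job in, once; it reports no verdict.
Trained networks look in the newest picture that a camera, given by its name, has taken for a name from the list of things; names that differ only in an ending like _2 or _b are one class to them, and where a whole thing is asked for, a point or a joint stands for the part that bears it (a point fixed in the world has none). Each returns a list of dicts, best first, with "conf" (0 to 1); they miss things now and then, are a little off and sometimes report something else, mostly with a low value. They report only what shows in the picture. A call takes as long as a camera call. They do not tell look-alikes from the thing itself.
- env.trace(query, camera): "pixels" (384x512 bool, what is visible of it) and "pixel" ([column, row] in pixels, amid what is visible of it).
- env.place_of(query, camera): "pixel" ([column, row] in pixels: a listed point, or the origin of a listed thing).
The state is a dict: "t": time; "joints": joint angles; "qvel": joint speeds; "tau": joint torques, N m; "eef_pos": TCP position; "tcp_rot": TCP orientation; "ft_force": force on the tool from outside, world axes, zero at the start; "moment": the same for the moment, N m; "opening": opening from 0.0 (shut) to 1.0 (fully open).
Only numpy, scipy, OpenCV 4.12 (cv2) and the standard library are available. Lean on these libraries where they do the work, as an engineer would, in place of code of your own. Each camera call takes 0.05 s, during which the arm holds its last target.

### The job

Tune up the aerial: with your fingertips press the big square TUNE key on the sloping tuner control head gently right down and let it spring back, then press the knob of the straight Morse key gently right down, keep it down for at least two seconds so that the tuner has a carrier, and let it up again. Press none of the head's other keys and leave the paddle and everything else on the desk alone; the Morse key is only to be pressed where it stands, not shoved or picked up. Finish with the hand clear of everything.

Things in the scene. Friction and masses are not known exactly. Their poses are not given: they have to be found in the camera images.
- tuner_head: Antenna-tuner control head: fixed flat dark case with a grey panel, 110 mm deep (x), 180 mm wide (y), 22 mm thick; the panel slopes up 0.20 rad from near to far edge (panel 36 mm above the desk at the near edge, 58 mm at the far one). Origin on the desk under its middle; +x from near to far edge, +y to the operator's left. In any of three places on the desk, turned up to 0.3 rad.
- tune_key_top (a point): Centre of the top of the TUNE key: the largest key of the head, black, square, 24 x 24 mm, 8 mm proud, at the panel's near right-hand corner; other keys start 35 mm or more from this point. z axis square out of the panel. About 49 mm above the desk at rest. 1 N starts it, about 4 N holds it fully down; under it is a firm stop, where over 25 N is too hard.
- tune_key (a joint): TUNE key, m: keys travel 4.5 mm square to the panel; value 0 = up, 0.0045 m = fully down; springs back
- bypass_key (a joint): bar key, 24 x 10 mm, 56 mm up the slope from TUNE, m: keys travel 4.5 mm square to the panel; value 0 = up, 0.0045 m = fully down; springs back. Not to be pressed
- c_up (a joint): far left of the four small keys (12 x 14 mm) in the middle of the near side, m: keys travel 4.5 mm square to the panel; value 0 = up, 0.0045 m = fully down; springs back. Not to be pressed
- c_down (a joint): of the four small keys, the near left one, m: keys travel 4.5 mm square to the panel; value 0 = up, 0.0045 m = fully down; springs back. Not to be pressed
- l_up (a joint): of the four small keys, the far right one, m: keys travel 4.5 mm square to the panel; value 0 = up, 0.0045 m = fully down; springs back. Not to be pressed
- l_down (a joint): of the four small keys, the near right one, m: keys travel 4.5 mm square to the panel; value 0 = up, 0.0045 m = fully down; springs back. Not to be pressed
- power_key (a joint): small round power key, 14 mm across, at the near left, m: keys travel 4.5 mm square to the panel; value 0 = up, 0.0045 m = fully down; springs back. Not to be pressed
- straight_key: Straight Morse key: loose brown wooden base 150 mm long (x -85 to +65 mm), 76 mm wide, 14 mm high, 0.6 to 1.3 kg, rubber feet; a brass lever on two brass posts with one round black knob at the near end. Origin on the desk under the lever's pivot; +x points away from the knob. In any of the three places, turned up to 0.35 rad, knob towards the robot.
- knob_top (a point): Centre of the flat top of the straight key's knob: black mushroom 29 mm across over a 38 mm finger skirt, on the lever 70 mm in -x of the pivot; 70 mm above the desk at rest. It goes down 4.2 mm to its stop; about 1.3 N starts it, about 4.2 N holds it fully down; over 25 N is too hard.
- key_lever (a joint): Straight key's lever, rad: 0 = up (its spring lifts it back there), 0.06 = fully down on the contact; counts as down above 0.045
- paddle: Twin-lever paddle, another kind of Morse key, to be left alone: loose bright steel base 85 x 74 mm, 52 mm tall overall, about 0.85 kg, with two thin upright black finger plates out to 70 mm in -x of the origin, 26 mm high. Origin on the desk under the middle of the base. In any of the three places, turned up to 0.35 rad.
- paddle_left (a joint): Paddle's left lever, rad: 0 at rest, 0.05 fully squeezed inwards
- paddle_right (a joint): Paddle's right lever, rad: 0 at rest, 0.05 fully squeezed inwards
- marker: Bystander: felt marker lying on the desk between the places, 120 mm long, 15 mm thick. Origin under its middle, x along it
- torch: Bystander: pocket torch lying on the desk between the places, 105 mm long, 26 mm thick. Origin under its middle, x along it
- mug: Bystander: white mug, 80 mm across, 92 mm high, towards the back. Origin under its middle
- can: Bystander: drinks can, bare aluminium, 66 mm across, 115 mm high, towards the back right. Origin under its middle
- mouse: Bystander: black computer mouse, 105 x 58 x 33 mm, towards the back right. Origin under its middle
Things that resemble listed ones, but are neither listed nor needed, are in the scene too. Leave any orange or red look-alike of the straight_key alone.

How it is judged (in metres and radians):
On the way, in this order (a step that is already met when the one before it is completed fails the run):
1. the TUNE key is pressed right down (over 3.5 of its 4.5 mm) (value of joint tune_key above 0.0035 m), for 0.1 s.
2. with the TUNE key up again, the straight key is pressed down (over 0.045 of its 0.06 rad) and kept down for two seconds (value of joint key_lever above 0.045 rad and value of joint tune_key below 0.001 m), for 2 s.
At the end, for the whole second after the job is handed in: The straight key's lever (under 0.01 rad) and all the head's keys (under 1 mm) are up again; the straight key and the paddle stand flat within 15 mm, and the other things within 20 mm, of where they began (value of joint key_lever below 0.01 rad and value of joint each of tune_key, bypass_key, c_up, c_down, l_up, l_down, power_key below 0.001 m and height (world z) of straight_key below 0.006 m and angle between straight_key's own z axis and vertical below 0.05 rad and distance of each of marker, torch, mug, can, mouse from where it was at the start of the episode below 0.02 m and distance of each of straight_key, paddle from where it was at the start of the episode below 0.015 m); the robot touches nothing.
It fails at once if another key of the tuner head is pressed (over 2 mm) (value of joint any of bypass_key, c_up, c_down, l_up, l_down, power_key above 0.002 m).
It fails at once if a lever of the paddle is worked (value of joint any of paddle_left, paddle_right above 0.02 rad).
It fails at once if the straight key is shoved (15 mm), lifted (6 mm) or tipped (distance of straight_key from where it was at the start of the episode above 0.015 m or height (world z) of straight_key above 0.006 m or angle between straight_key's own z axis and vertical above 0.08 rad).
It fails at once if the straight key or the tuner head is pressed hard (over 25 N) (contact force between the fingers and straight_key above 25 N or contact force between the fingers and tuner_head above 25 N).
It fails at once if the paddle (15 mm) or another bystander (20 mm) is moved (distance of paddle from where it was at the start of the episode above 0.015 m or distance of any of marker, torch, mug, can, mouse from where it was at the start of the episode above 0.02 m).
It also fails if it takes over 48 s, if anything falls off the work surface, if the arm or the gripper's body presses on something with over 40 N, if the wrist force passes 120 N, or if a joint passes its speed limit or range.

## Working session

There is one attempt and no reset: what is moved stays moved. The work goes in short steps, Python scripts to look and compute and a tool call to move; the robot and the scene stay as the last step left them, time stands still between calls to the robot, and variables do not carry over. Pictures are saved under pics/ and viewed, and the job is handed in when it is done.

Besides the shell and the picture viewer there is one more tool, called as name(argument=value, ...), one argument or row to a line, values as JSON. drive_tool: Moves the arm, as the interface text tells. Its arguments: {"type":"object","properties":{"commands":{"type":"array"},"grip":{"type":"number"}},"required":["commands"]}

```bash
mkdir -p pics; ls; cat > h.py <<'E'
from cell import env
import numpy as np, cv2
def cal(n):
    c=env.calibration(n); return [np.array(c[k],float) for k in("intrinsics","dist_coeffs","rvec","tvec")]
def ray(n,p):
    K,d,r,t=cal(n);R=cv2.Rodrigues(r)[0];t=t.reshape(3)
    u=cv2.undistortPoints(np.array([[p]],float),K,d)[0,0]
    return -R.T@t, R.T@np.array([u[0],u[1],1])
def atz(n,p,z):
    o,v=ray(n,p); return o+v*(z-o[2])/v[2]
def tri(p1,p2,n1="scene",n2="top"):
    o1,v1=ray(n1,p1);o2,v2=ray(n2,p2)
    v1/=np.linalg.norm(v1);v2/=np.linalg.norm(v2)
    s=np.linalg.lstsq(np.c_[v1,-v2],o2-o1,rcond=None)[0]
    a=o1+s[0]*v1;b=o2+s[1]*v2
    return (a+b)/2,np.linalg.norm(a-b)
def proj(n,P):
    K,d,r,t=cal(n); return cv2.projectPoints(np.array(P,float).reshape(-1,1,3),r,t,K,d)[0].reshape(-1,2)
E
python3 - <<'E'
from h import *
for n in("scene","top"):
    im=env.read_camera(n); cv2.imwrite(f"pics/{n}0.png",im[:,:,::-1])
    for q in("tuner_head","tune_key_top","straight_key","knob_top","paddle"):
        print(n,q,[(np.round(d["pixel"],1).tolist(),round(d["conf"],2)) for d in env.place_of(q,n)])
s=env.state();print(s["t"],s["eef_pos"],s["tcp_rot"],s["ft_force"],s["opening"])
E
```

```text
pics
scene tuner_head [([240.4, 204.7], 0.94)]
scene tune_key_top [([230.0, 189.6], 0.5)]
scene straight_key [([313.8, 176.9], 0.97), ([164.3, 174.3], 0.74), ([165.4, 136.1], 0.57), ([344.9, 223.1], 0.35)]
scene knob_top [([147.7, 113.9], 0.64), ([339.0, 162.6], 0.55), ([171.7, 150.0], 0.5)]
scene paddle [([347.4, 228.0], 0.66)]
top tuner_head [([267.8, 166.6], 0.55)]
top tune_key_top [([403.0, 115.9], 0.65), ([287.1, 171.0], 0.57)]
top straight_key [([189.5, 235.2], 0.83), ([408.4, 269.5], 0.82), ([380.8, 194.5], 0.7), ([286.5, 169.4], 0.24), ([385.1, 222.2], 0.23)]
top knob_top [([381.8, 221.1], 0.71), ([440.2, 279.8], 0.6), ([159.9, 232.2], 0.54)]
top paddle [([150.9, 168.8], 0.61)]
0.6 [ 226.50251574 -582.53425916  214.66122815] [3.14149799e+00 1.25183663e-06 3.70814490e-01] [-0.10874506 -0.53219712 -0.25837925] 1.0013471759364034
```

View pics/scene0.png

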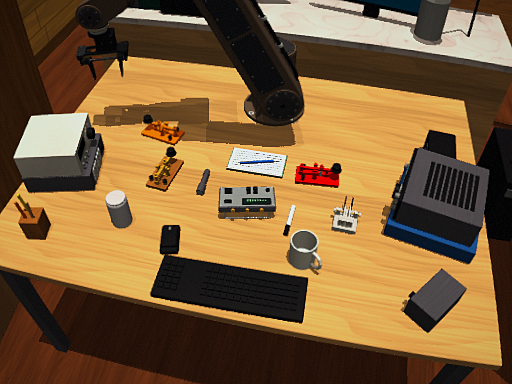

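View pics/top0.png

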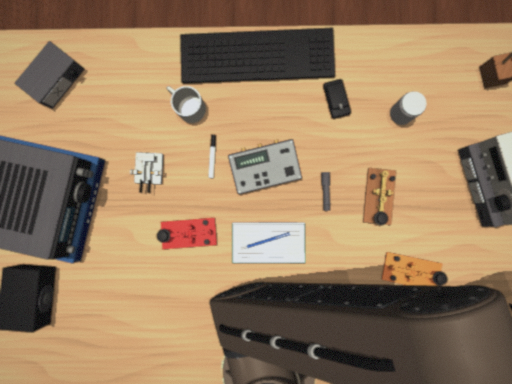

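Scene view: tuner head at about (246,202). There are three straight-key look-alikes, at (163,131) orange, (318,175) red and (165,170) brown; in the top view they are at (410,270), (188,234) and (380,195). The brown one matches the description: wooden brown base, brass lever, knob towards the robot. I'll check it in a crop.

```bash
python3 - <<'E'
import cv2,numpy as np
a=cv2.imread("pics/top0.png");b=cv2.imread("pics/scene0.png")
r=lambda i,x,y,w,h:cv2.resize(i[y:y+h,x:x+w],(400,300),interpolation=cv2.INTER_CUBIC)
cv2.imwrite("pics/crop0.png",np.vstack([np.hstack([r(a,220,130,96,72),r(a,340,160,80,75)[:, :]]),np.hstack([r(b,204,170,80,60),r(b,130,136,80,60)])]))
E
```

```text
(no output)
```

View pics/crop0.png

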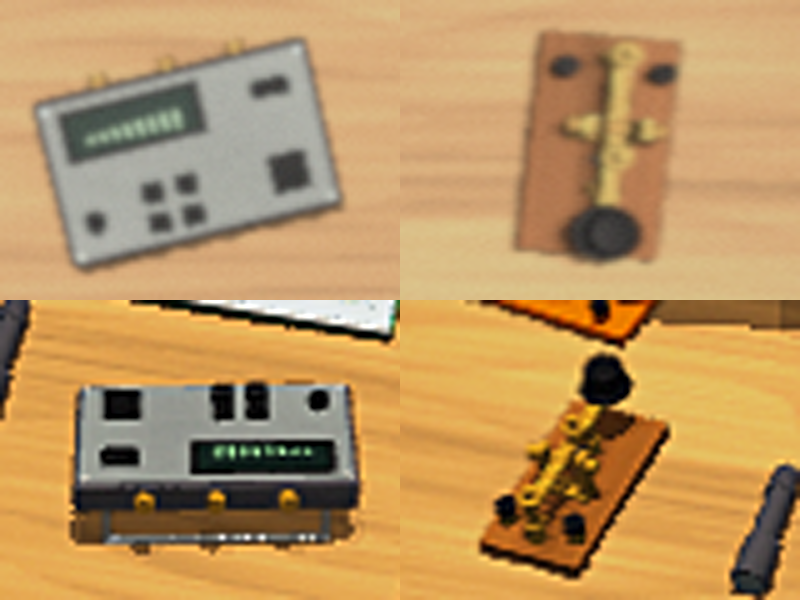

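The crops confirm both targets. The TUNE key is the large black square at the near right (top ≈(289.8,171.3), scene ≈(228.4,190.8)). The brown wooden key's knob is at top ≈(381,218), scene ≈(171.5,150).

```bash
python3 - <<'E'
from h import *
for n,s,t,z in(("tune",(228.6,190.5),(289.5,171.3),49),("tune_net",(230,189.6),(287.1,171),49),("knob",(171.7,149.8),(381.2,218.8),70),("knobnet",(171.7,150),(381.8,221.1),70)):
    p,e=tri(s,t);print(n,p.round(1),round(e,1),atz("scene",s,z).round(1),atz("top",t,z).round(1))
# head corners in top crop
k=96/400
c=[(38,105),(305,40),(342,203),(82,268)]
zs=[58,58,36,36]
P=np.array([atz("top",(220+x*k,130+y*k),z) for (x,y),z in zip(c,zs)]);print(P.round(1))
ctr=P.mean(0);v=(P[0]-P[1]+P[3]-P[2]);print(ctr,np.arctan2(-v[0],v[1]),np.linalg.norm(P[0]-P[1]),np.linalg.norm(P[3]-P[2]),np.linalg.norm(P[0]-P[3]))
# straight key base corners z14
c=[(538,32),(682,42),(658,262),(516,248)]
Q=np.array([atz("top",(340+(x-400)/5,160+y/4),14) for x,y in c]);print(Q.round(1));d=Q[0]+Q[1]-Q[2]-Q[3];print(np.arctan2(d[1],d[0]))
for n in["marker","torch","paddle","mug"]:
    r=env.place_of(n,"top"); 
    if r: print(n,atz("top",r[0]["pixel"],10).round())
E
```

```text
tune [530.7 -55.3  48.2] 7.4 [530.9 -51.4  49. ] [531.3 -58.9  49. ]
tune_net [531.  -49.5  54.2] 5.7 [526. -48.  49.] [532.2 -52.6  49. ]
knob [ 404.7 -290.2   68.2] 6.0 [ 406.6 -286.1   70. ] [ 405.3 -292.7   70. ]
knobnet [ 398.7 -293.2   61.3] 6.2 [ 407.6 -285.8   70. ] [ 399.4 -294.1   70. ]
[[574.  100.9  58. ]
 [614.6 -68.8  58. ]
 [512.6 -93.   36. ]
 [471.3  74.3  36. ]]
[543.12258032   3.35371983  47.        ] 0.23815481730166965 174.52487115259075 172.28260897029816 108.38365015610067
[[ 542.9 -272.5   14. ]
 [ 535.7 -350.    14. ]
 [ 387.  -333.9   14. ]
 [ 396.5 -258.1   14. ]]
-0.10320621208610528
marker [587. 148.  10.]
torch [ 487. -150.   10.]
paddle [544. 322.  10.]
mug [ 734. -193.   10.]
```

drive_tool(
  commands=[
    {"dx": 20,"dy": 35,"dz": 0,"yaw": -1.5},
    {"dx": 20,"dy": 35,"dz": 0,"yaw": -1.5},
    {"dx": 20,"dy": 35,"dz": 0,"yaw": -1.5},
    {"dx": 20,"dy": 35,"dz": 0,"yaw": -1.5},
    {"dx": 20,"dy": 35,"dz": 0,"yaw": -1.6},
  ],
  grip=0,
)

```text
t: 1.22
eef_pos: [327.0, -405.9, 214.7]
tcp_rot: [3.141, -0.0, 0.236]
ft_force: [0.0, 0.3, -0.2]
opening: 0.708
```

drive_tool(
  commands=[
    {"dx": 20,"dy": 35},
    {"dx": 20,"dy": 35},
    {"dx": 20,"dy": 35},
    {"dx": 20,"dy": 35},
    {"dx": 20,"dy": 35},
  ],
)

```text
invalid input
```

drive_tool(
  commands=[
    {"dx": 20,"dy": 35,"dz": -15},
    {"dx": 20,"dy": 35,"dz": -15},
    {"dx": 20,"dy": 35,"dz": -20},
    {"dx": 20,"dy": 35,"dz": -20},
    {"dx": 20,"dy": 35,"dz": -20},
  ],
)

```text
invalid input
```

drive_tool(
  commands=[
    {"dx": 20,"dy": 35,"dz": 0,"yaw": 0},
    {"dx": 20,"dy": 35,"dz": 0,"yaw": 0},
    {"dx": 20,"dy": 35,"dz": 0,"yaw": 0},
    {"dx": 20,"dy": 35,"dz": 0,"yaw": 0},
    {"dx": 20,"dy": 35,"dz": 0,"yaw": 0},
  ],
)

```text
t: 1.63
eef_pos: [427.1, -230.7, 214.9]
tcp_rot: [3.141, -0.0, 0.238]
ft_force: [1.3, -1.4, 0.1]
opening: 0.354
```

drive_tool(
  commands=[
    {"dx": 20,"dy": 35,"dz": -10,"yaw": 0},
    {"dx": 20,"dy": 35,"dz": -10,"yaw": 0},
    {"dx": 20,"dy": 35,"dz": -10,"yaw": 0},
    {"dx": 20,"dy": 35,"dz": -10,"yaw": 0},
    {"dx": 20,"dy": 35,"dz": -10,"yaw": 0},
  ],
)

```text
t: 2.05
eef_pos: [527.2, -55.6, 164.4]
tcp_rot: [3.141, -0.001, 0.238]
ft_force: [0.2, -0.8, 0.1]
opening: 0.026
```

drive_tool(
  commands=[
    {"dx": 0,"dy": 0,"dz": -30,"yaw": 0},
    {"dx": 0,"dy": 0,"dz": -30,"yaw": 0},
    {"dx": 0,"dy": 0,"dz": -30,"yaw": 0},
    {"dx": 0,"dy": 0,"dz": 0,"yaw": 0},
  ],
)

```text
t: 2.38
eef_pos: [524.4, -56.7, 70.4]
tcp_rot: [-3.138, 0.006, 0.239]
ft_force: [-0.1, -0.1, 0.1]
opening: 0.002
```

```bash
python3 - <<'E'
from h import *
s=env.state();print(s["t"],s["eef_pos"],s["tcp_rot"],s["ft_force"],s["opening"])
o=[]
for n in("scene","top"):
    im=env.read_camera(n)[:,:,::-1]; cv2.imwrite(f"pics/{n}1.png",im)
    p=proj(n,[s["eef_pos"]])[0];print(n,p)
    x,y=int(p[0])-40,int(p[1])-40
    o.append(cv2.resize(im[y:y+80,x:x+80],(400,400),interpolation=cv2.INTER_CUBIC))
    cv2.drawMarker(o[-1],(int((p[0]-x)*5),int((p[1]-y)*5)),(0,0,255),0,12,1);print(x,y)
cv2.imwrite("pics/c1.png",np.hstack(o))
E
```

```text
2.3833 [524.38550888 -56.7074586   70.43135765] [-3.13846465  0.00635173  0.23879974] [-0.07219093 -0.14919585  0.07922638] 0.001759479038840652
scene [227.32285853 184.27519232]
187 144
top [289.03289961 173.12614635]
249 133
```

View pics/c1.png

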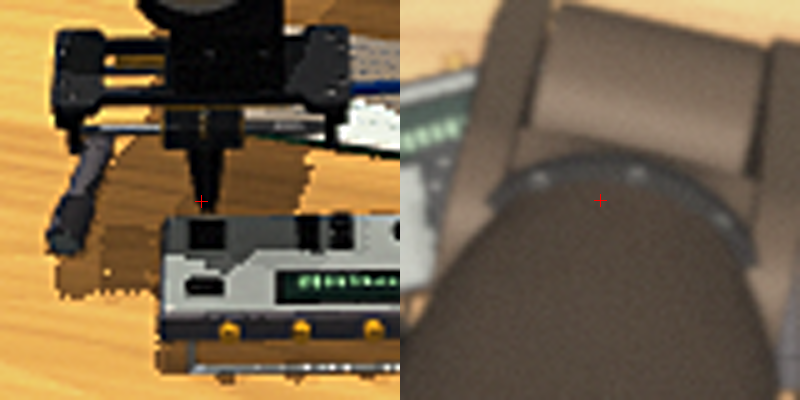

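The scene crop shows the shut fingertip at (228.4,186), directly in line with the TUNE key at (228.4,190.8). The projected TCP is only about 1 px off.

drive_tool(
  commands=[
    {"dx": 2,"dy": 0,"dz": 0,"yaw": 0},
    {"dx": 0,"dy": 0,"dz": 0,"yaw": 0},
    {"dx": 0,"dy": 0,"dz": 0,"yaw": 0},
  ],
)

```text
t: 2.73
eef_pos: [529.3, -57.9, 76.3]
tcp_rot: [3.14, -0.002, 0.238]
ft_force: [-0.1, 0.0, 0.7]
opening: 0.005
```

drive_tool(
  commands=[
    {"dx": 0,"dy": 0,"dz": -5,"yaw": 0},
    {"dx": 0,"dy": 0,"dz": -5,"yaw": 0},
    {"dx": 0,"dy": 0,"dz": -3,"yaw": 0},
    {"dx": 0,"dy": 0,"dz": 0,"yaw": 0},
  ],
)

```text
t: 3.07
eef_pos: [528.1, -57.5, 60.9]
tcp_rot: [-3.141, 0.001, 0.238]
ft_force: [0.5, -0.4, -0.0]
opening: 0.005
```

drive_tool(
  commands=[
    {"dx": 0,"dy": 0.5,"dz": -2,"yaw": 0},
    {"dx": 0,"dy": 0.5,"dz": -2,"yaw": 0},
    {"dx": 0,"dy": 0,"dz": -2,"yaw": 0},
    {"dx": 0,"dy": 0,"dz": -1,"yaw": 0},
    {"dx": 0,"dy": 0,"dz": 0,"yaw": 0},
  ],
)

```text
t: 3.48
eef_pos: [528.4, -56.5, 54.4]
tcp_rot: [-3.142, 0.0, 0.238]
ft_force: [-0.8, -0.6, -0.3]
opening: 0.003
```

```bash
cat > look.py <<'E'
import sys
from h import *
s=env.state();print(s["t"],s["eef_pos"],s["ft_force"])
im=env.read_camera("scene")[:,:,::-1]; p=proj("scene",[s["eef_pos"]])[0];print(p)
x,y=int(p[0])-30,int(p[1])-30
c=cv2.resize(im[y:y+60,x:x+60],(600,600),interpolation=cv2.INTER_CUBIC);print(x,y)
cv2.imwrite(f"pics/{sys.argv[1]}.png",c)
E
python3 look.py c2
```

```text
3.4833 [528.4115481  -56.48576344  54.39736083] [-0.75510257 -0.62603861 -0.27415739]
[227.22274224 188.57516913]
197 158
```

View pics/c2.png

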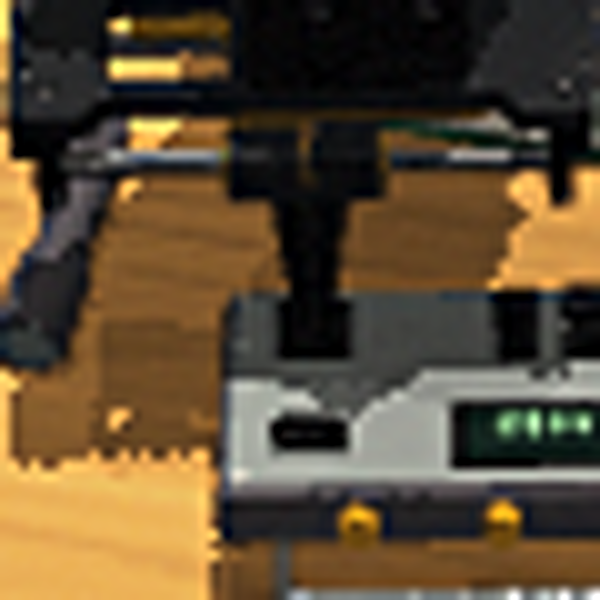

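The fingertip is at (228.2,188) and the key centre is about (228.5,190.6), so it is over TUNE. I'll press in small steps.

drive_tool(
  commands=[
    {"dx": 0,"dy": 0,"dz": -1,"yaw": 0},
    {"dx": 0,"dy": 0,"dz": -1,"yaw": 0},
    {"dx": 0,"dy": 0,"dz": -1,"yaw": 0},
    {"dx": 0,"dy": 0,"dz": 0,"yaw": 0},
  ],
)

```text
t: 3.87
eef_pos: [528.5, -56.6, 51.5]
tcp_rot: [3.142, 0.0, 0.238]
ft_force: [-0.1, 0.7, 0.2]
opening: 0.004
```

drive_tool(
  commands=[
    {"dx": 0,"dy": 0,"dz": -0.5,"yaw": 0},
    {"dx": 0,"dy": 0,"dz": -0.5,"yaw": 0},
    {"dx": 0,"dy": 0,"dz": 0,"yaw": 0},
  ],
)

```text
t: 4.12
eef_pos: [528.6, -56.5, 50.7]
tcp_rot: [3.141, -0.0, 0.238]
ft_force: [-0.0, 0.5, 1.0]
opening: 0.005
```

drive_tool(
  commands=[
    {"dx": 0,"dy": 0,"dz": -0.5,"yaw": 0},
    {"dx": 0,"dy": 0,"dz": -0.5,"yaw": 0},
    {"dx": 0,"dy": 0,"dz": 0,"yaw": 0},
  ],
)

```text
t: 4.37
eef_pos: [528.7, -56.6, 49.7]
tcp_rot: [3.141, -0.001, 0.238]
ft_force: [1.8, 1.0, 2.6]
opening: 0.003
```

drive_tool(
  commands=[
    {"dx": 0,"dy": 0,"dz": -0.5,"yaw": 0},
    {"dx": 0,"dy": 0,"dz": -0.5,"yaw": 0},
    {"dx": 0,"dy": 0,"dz": 0,"yaw": 0},
  ],
)

```text
t: 4.62
eef_pos: [528.7, -56.6, 48.7]
tcp_rot: [3.141, -0.0, 0.238]
ft_force: [1.5, 0.6, 3.0]
opening: 0.004
```

drive_tool(
  commands=[
    {"dx": 0,"dy": 0,"dz": -0.5,"yaw": 0},
    {"dx": 0,"dy": 0,"dz": -0.5,"yaw": 0},
    {"dx": 0,"dy": 0,"dz": 0,"yaw": 0},
  ],
)

```text
t: 4.87
eef_pos: [528.7, -56.6, 47.7]
tcp_rot: [3.141, -0.0, 0.238]
ft_force: [1.9, 0.8, 3.4]
opening: -0.0
```

drive_tool(
  commands=[
    {"dx": 0,"dy": 0,"dz": -0.5,"yaw": 0},
    {"dx": 0,"dy": 0,"dz": -0.5,"yaw": 0},
    {"dx": 0,"dy": 0,"dz": 0,"yaw": 0},
  ],
)

```text
t: 5.12
eef_pos: [528.6, -56.6, 46.7]
tcp_rot: [3.141, -0.0, 0.238]
ft_force: [1.3, 0.2, 4.4]
opening: 0.001
```

drive_tool(
  commands=[
    {"dx": 0,"dy": 0,"dz": -0.4,"yaw": 0},
    {"dx": 0,"dy": 0,"dz": 0,"yaw": 0},
  ],
)

```text
t: 5.28
eef_pos: [528.7, -56.6, 46.5]
tcp_rot: [3.141, -0.001, 0.238]
ft_force: [1.7, 0.4, 6.1]
opening: 0.005
```

drive_tool(
  commands=[
    {"dx": 0,"dy": 0,"dz": -0.3,"yaw": 0},
    {"dx": 0,"dy": 0,"dz": 0,"yaw": 0},
    {"dx": 0,"dy": 0,"dz": 0,"yaw": 0},
  ],
)

```text
t: 5.53
eef_pos: [528.8, -56.6, 46.4]
tcp_rot: [3.141, -0.001, 0.238]
ft_force: [0.5, 0.8, 8.6]
opening: 0.004
```

```bash
python3 look.py c3
```

```text
5.5333 [528.76576113 -56.56344977  46.35541718] [0.52446365 0.84127352 8.59737711]
[227.24278366 190.33523508]
197 160
```

View pics/c3.png

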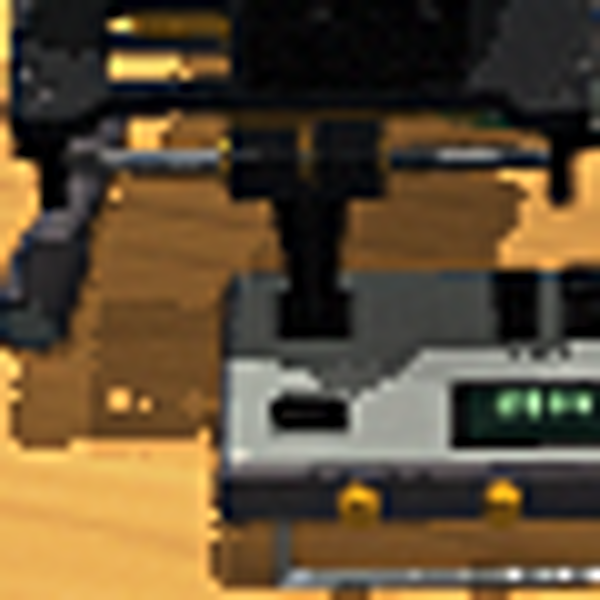

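TUNE is on its stop: the force rose with the spring to 4.4 N, then to 8.6 N with no further travel. Releasing it now and moving to the knob.

drive_tool(
  commands=[
    {"dx": 0,"dy": 0,"dz": 4,"yaw": 0},
    {"dx": 0,"dy": 0,"dz": 10,"yaw": 0},
    {"dx": 0,"dy": 0,"dz": 20,"yaw": 0},
    {"dx": 0,"dy": 0,"dz": 30,"yaw": 0},
    {"dx": -4,"dy": -8,"dz": 0,"yaw": 0},
  ],
)

```text
t: 6.0
eef_pos: [526.1, -64.2, 114.3]
tcp_rot: [3.139, -0.005, 0.239]
ft_force: [0.2, 0.5, 0.1]
opening: 0.007
```

drive_tool(
  commands=[
    {"dx": -15,"dy": -30,"dz": 0,"yaw": 0},
    {"dx": -15,"dy": -30,"dz": 0,"yaw": 0},
    {"dx": -15,"dy": -30,"dz": 0,"yaw": 0},
    {"dx": -15,"dy": -30,"dz": 0,"yaw": 0},
    {"dx": -15,"dy": -30,"dz": 0,"yaw": 0},
  ],
)

```text
t: 6.42
eef_pos: [448.0, -215.6, 110.0]
tcp_rot: [-3.141, 0.001, 0.238]
ft_force: [0.4, -0.1, 1.0]
opening: 0.006
```

drive_tool(
  commands=[
    {"dx": -15,"dy": -30,"dz": 0,"yaw": 0},
    {"dx": -15,"dy": -25,"dz": 0,"yaw": 0},
    {"dx": -10,"dy": -15,"dz": 0,"yaw": 0},
    {"dx": -5,"dy": -5,"dz": -5,"yaw": 0},
    {"dx": 0,"dy": 0,"dz": -5,"yaw": 0},
  ],
)

```text
t: 6.83
eef_pos: [403.4, -290.2, 99.7]
tcp_rot: [-3.141, 0.0, 0.236]
ft_force: [0.6, 0.5, -0.4]
opening: 0.005
```

drive_tool(
  commands=[
    {"dx": 0,"dy": 0,"dz": -5,"yaw": 0},
    {"dx": 0,"dy": 0,"dz": -3,"yaw": 0},
    {"dx": 0,"dy": 0,"dz": -2,"yaw": 0},
    {"dx": 0,"dy": 0,"dz": 0,"yaw": 0},
    {"dx": 0,"dy": 0,"dz": 0,"yaw": 0},
  ],
)

```text
t: 7.25
eef_pos: [404.9, -288.9, 89.8]
tcp_rot: [-3.141, 0.0, 0.239]
ft_force: [-0.4, -0.2, 0.6]
opening: 0.005
```

```bash
python3 look.py c4
```

```text
7.25 [ 404.86764123 -288.9406278    89.84667445] [-0.43422262 -0.23520995  0.57579093]
[170.45471254 145.09402756]
140 115
```

View pics/c4.png

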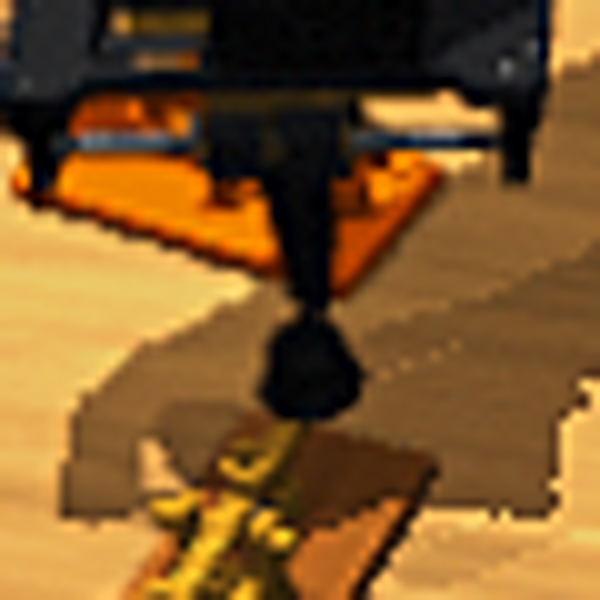

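The fingertip at (171.2,145.5) is directly above the knob, whose top is at about (171.1,150). Coming down in small steps.

drive_tool(
  commands=[
    {"dx": 0,"dy": 0,"dz": -4,"yaw": 0},
    {"dx": 0,"dy": 0,"dz": -4,"yaw": 0},
    {"dx": 0,"dy": 0,"dz": -4,"yaw": 0},
    {"dx": 0,"dy": 0,"dz": -3,"yaw": 0},
    {"dx": 0,"dy": 0,"dz": 0,"yaw": 0},
  ],
)

```text
t: 7.72
eef_pos: [404.3, -289.4, 74.2]
tcp_rot: [-3.141, 0.001, 0.238]
ft_force: [-0.3, 0.3, 0.4]
opening: 0.004
```

```bash
python3 look.py c5
```

```text
7.7167 [ 404.2610399  -289.36127657   74.22979562] [-0.31122801  0.27605877  0.37015902]
[170.90730965 148.32198405]
140 118
```

View pics/c5.png

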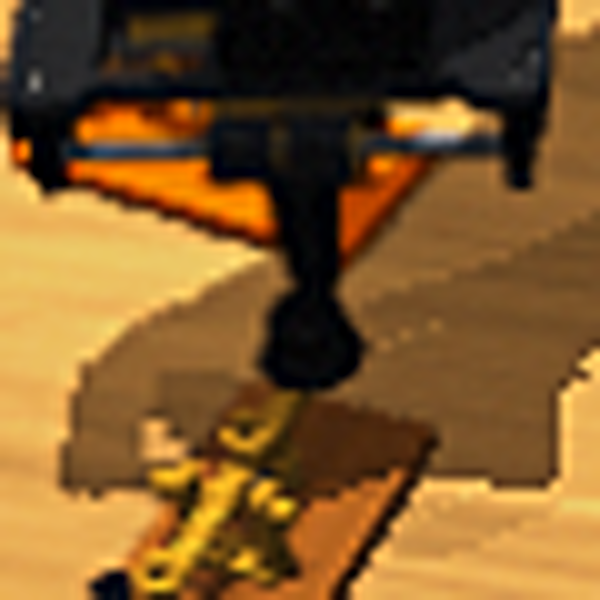

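The tip is centred on the knob (about (171.2,149)). Pressing on.

drive_tool(
  commands=[
    {"dx": 0,"dy": 0,"dz": -1,"yaw": 0},
    {"dx": 0,"dy": 0,"dz": -1,"yaw": 0},
    {"dx": 0,"dy": 0,"dz": -1,"yaw": 0},
    {"dx": 0,"dy": 0,"dz": 0,"yaw": 0},
  ],
)

```text
t: 8.1
eef_pos: [404.5, -289.5, 71.9]
tcp_rot: [3.142, 0.0, 0.238]
ft_force: [-0.3, 0.1, -0.3]
opening: 0.004
```

drive_tool(
  commands=[
    {"dx": 0,"dy": 0,"dz": -0.5,"yaw": 0},
    {"dx": 0,"dy": 0,"dz": -0.5,"yaw": 0},
    {"dx": 0,"dy": 0,"dz": -0.5,"yaw": 0},
    {"dx": 0,"dy": 0,"dz": 0,"yaw": 0},
  ],
)

```text
t: 8.43
eef_pos: [404.5, -289.5, 70.4]
tcp_rot: [3.142, 0.0, 0.238]
ft_force: [0.1, -0.2, -1.2]
opening: 0.002
```

drive_tool(
  commands=[
    {"dx": 0,"dy": 0,"dz": -0.5,"yaw": 0},
    {"dx": 0,"dy": 0,"dz": -0.5,"yaw": 0},
    {"dx": 0,"dy": 0,"dz": 0,"yaw": 0},
  ],
)

```text
t: 8.68
eef_pos: [404.3, -289.5, 69.5]
tcp_rot: [-3.142, 0.0, 0.238]
ft_force: [-1.8, -0.5, 1.4]
opening: 0.004
```

drive_tool(
  commands=[
    {"dx": 0,"dy": 0,"dz": -0.5,"yaw": 0},
    {"dx": 0,"dy": 0,"dz": -0.5,"yaw": 0},
    {"dx": 0,"dy": 0,"dz": -0.5,"yaw": 0},
    {"dx": 0,"dy": 0,"dz": 0,"yaw": 0},
  ],
)

```text
t: 9.02
eef_pos: [404.3, -289.5, 67.9]
tcp_rot: [-3.141, 0.0, 0.238]
ft_force: [-3.5, 0.0, 4.5]
opening: 0.005
```

drive_tool(
  commands=[
    {"dx": 0,"dy": 0,"dz": -0.5,"yaw": 0},
    {"dx": 0,"dy": 0,"dz": -0.5,"yaw": 0},
    {"dx": 0,"dy": 0,"dz": 0,"yaw": 0},
  ],
)

```text
t: 9.27
eef_pos: [404.4, -289.5, 66.9]
tcp_rot: [-3.141, 0.0, 0.238]
ft_force: [-4.4, -0.1, 5.2]
opening: 0.007
```

drive_tool(
  commands=[
    {"dx": 0,"dy": 0,"dz": -0.5,"yaw": 0},
    {"dx": 0,"dy": 0,"dz": -0.3,"yaw": 0},
    {"dx": 0,"dy": 0,"dz": 0,"yaw": 0},
  ],
)

```text
t: 9.52
eef_pos: [404.4, -289.5, 66.2]
tcp_rot: [-3.142, 0.0, 0.238]
ft_force: [-4.5, 0.8, 7.0]
opening: 0.005
```

drive_tool(
  commands=[
    {"dx": -0.5,"dy": 0,"dz": -0.4,"yaw": 0},
    {"dx": -0.5,"dy": 0,"dz": 0,"yaw": 0},
    {"dx": 0,"dy": 0,"dz": 0,"yaw": 0},
  ],
)

```text
t: 9.77
eef_pos: [404.1, -289.6, 66.1]
tcp_rot: [3.141, -0.001, 0.238]
ft_force: [0.6, 2.4, 7.8]
opening: 0.007
```

drive_tool(
  commands=[
    {"dx": 0,"dy": 0,"dz": -0.4,"yaw": 0},
    {"dx": 0,"dy": 0,"dz": 0,"yaw": 0},
  ],
)

```text
t: 9.93
eef_pos: [404.1, -289.6, 65.9]
tcp_rot: [3.141, -0.001, 0.238]
ft_force: [-0.3, 2.6, 12.0]
opening: 0.005
```

On the stop at 12 N and about 4 mm down. Holding for about 3 s.

drive_tool(
  commands=[
    {"dx": 0,"dy": 0,"dz": 0,"yaw": 0},
    {"dx": 0,"dy": 0,"dz": 0,"yaw": 0},
    {"dx": 0,"dy": 0,"dz": 0,"yaw": 0},
    {"dx": 0,"dy": 0,"dz": 0,"yaw": 0},
    {"dx": 0,"dy": 0,"dz": 0,"yaw": 0},
  ],
)

```text
t: 10.35
eef_pos: [404.1, -289.6, 65.9]
tcp_rot: [3.14, -0.001, 0.238]
ft_force: [-0.7, 3.5, 10.9]
opening: 0.005
```

drive_tool(
  commands=[
    {"dx": 0,"dy": 0,"dz": 0,"yaw": 0},
    {"dx": 0,"dy": 0,"dz": 0,"yaw": 0},
    {"dx": 0,"dy": 0,"dz": 0,"yaw": 0},
    {"dx": 0,"dy": 0,"dz": 0,"yaw": 0},
    {"dx": 0,"dy": 0,"dz": 0,"yaw": 0},
  ],
)

```text
t: 10.77
eef_pos: [404.1, -289.6, 65.9]
tcp_rot: [3.14, -0.001, 0.238]
ft_force: [-0.6, 3.4, 11.6]
opening: 0.006
```

```bash
python3 look.py c6; python3 - <<'E'
import cv2
E
```

```text
10.7667 [ 404.08918049 -289.62602193   65.89716629] [-0.55656729  3.42799555 11.5649769 ]
[171.12152171 150.05282395]
141 120
```

drive_tool(
  commands=[
    {"dx": 0,"dy": 0,"dz": 0,"yaw": 0},
    {"dx": 0,"dy": 0,"dz": 0,"yaw": 0},
    {"dx": 0,"dy": 0,"dz": 0,"yaw": 0},
    {"dx": 0,"dy": 0,"dz": 0,"yaw": 0},
    {"dx": 0,"dy": 0,"dz": 0,"yaw": 0},
  ],
)

```text
t: 11.23
eef_pos: [404.1, -289.6, 65.9]
tcp_rot: [3.141, -0.001, 0.238]
ft_force: [-0.4, 2.5, 11.2]
opening: 0.007
```

drive_tool(
  commands=[
    {"dx": 0,"dy": 0,"dz": 0,"yaw": 0},
    {"dx": 0,"dy": 0,"dz": 0,"yaw": 0},
    {"dx": 0,"dy": 0,"dz": 0,"yaw": 0},
    {"dx": 0,"dy": 0,"dz": 0,"yaw": 0},
    {"dx": 0,"dy": 0,"dz": 0,"yaw": 0},
  ],
)

```text
t: 11.65
eef_pos: [404.1, -289.6, 65.9]
tcp_rot: [3.14, -0.001, 0.238]
ft_force: [-0.1, 2.7, 10.3]
opening: 0.008
```

drive_tool(
  commands=[
    {"dx": 0,"dy": 0,"dz": 0,"yaw": 0},
    {"dx": 0,"dy": 0,"dz": 0,"yaw": 0},
    {"dx": 0,"dy": 0,"dz": 0,"yaw": 0},
    {"dx": 0,"dy": 0,"dz": 0,"yaw": 0},
    {"dx": 0,"dy": 0,"dz": 0,"yaw": 0},
  ],
)

```text
t: 12.07
eef_pos: [404.1, -289.6, 65.9]
tcp_rot: [3.14, -0.001, 0.238]
ft_force: [-1.4, 2.3, 11.5]
opening: 0.006
```

drive_tool(
  commands=[
    {"dx": 0,"dy": 0,"dz": 0,"yaw": 0},
    {"dx": 0,"dy": 0,"dz": 0,"yaw": 0},
    {"dx": 0,"dy": 0,"dz": 0,"yaw": 0},
    {"dx": 0,"dy": 0,"dz": 0,"yaw": 0},
    {"dx": 0,"dy": 0,"dz": 0,"yaw": 0},
  ],
)

```text
t: 12.48
eef_pos: [404.1, -289.6, 65.9]
tcp_rot: [3.14, -0.001, 0.238]
ft_force: [-0.8, 2.7, 10.5]
opening: 0.004
```

drive_tool(
  commands=[
    {"dx": 0,"dy": 0,"dz": 0,"yaw": 0},
    {"dx": 0,"dy": 0,"dz": 0,"yaw": 0},
    {"dx": 0,"dy": 0,"dz": 0,"yaw": 0},
    {"dx": 0,"dy": 0,"dz": 0,"yaw": 0},
    {"dx": 0,"dy": 0,"dz": 0,"yaw": 0},
  ],
)

```text
t: 12.9
eef_pos: [404.1, -289.6, 65.9]
tcp_rot: [3.14, -0.001, 0.238]
ft_force: [-0.6, 2.6, 11.1]
opening: 0.006
```

View pics/c6.png

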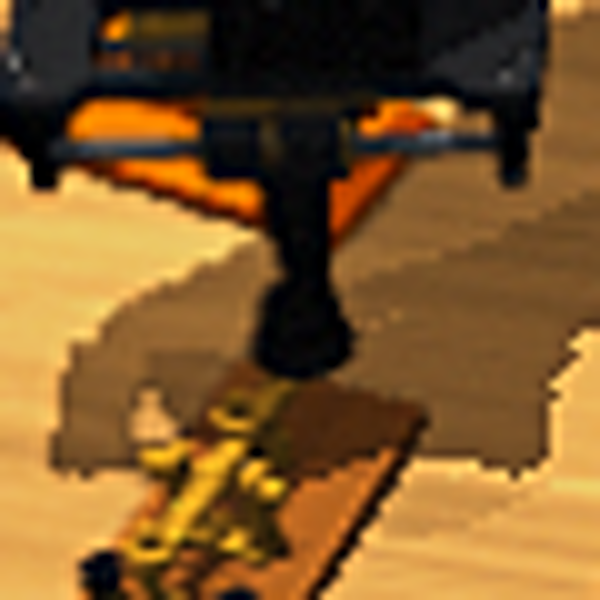

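Held from about 9.9 to 12.9 s. The picture shows the tip still on the knob at (171,150). Releasing.

drive_tool(
  commands=[
    {"dx": 0,"dy": 0,"dz": 2,"yaw": 0},
    {"dx": 0,"dy": 0,"dz": 4,"yaw": 0},
    {"dx": 0,"dy": 0,"dz": 15,"yaw": 0},
    {"dx": 0,"dy": 0,"dz": 30,"yaw": 0},
    {"dx": 0,"dy": 0,"dz": 30,"yaw": 0},
  ],
)

```text
t: 13.32
eef_pos: [403.2, -289.2, 146.7]
tcp_rot: [-3.14, 0.001, 0.238]
ft_force: [0.2, -0.1, 0.1]
opening: 0.002
```

drive_tool(
  commands=[
    {"dx": 0,"dy": -20,"dz": 30,"yaw": 0},
    {"dx": 0,"dy": -30,"dz": 20,"yaw": 0},
    {"dx": 0,"dy": -30,"dz": 0,"yaw": 0},
    {"dx": 0,"dy": -30,"dz": 0,"yaw": 0},
    {"dx": 0,"dy": -30,"dz": 0,"yaw": 0},
  ],
)

```text
t: 13.73
eef_pos: [403.5, -431.0, 197.0]
tcp_rot: [3.14, -0.001, 0.238]
ft_force: [-0.1, 0.2, 0.0]
opening: 0.006
```

drive_tool(
  commands=[
    {"dx": -30,"dy": -25,"dz": 0,"yaw": 0},
    {"dx": -30,"dy": -25,"dz": 0,"yaw": 0},
    {"dx": -25,"dy": -25,"dz": 0,"yaw": 0},
    {"dx": 0,"dy": 0,"dz": 0,"yaw": 0},
    {"dx": 0,"dy": 0,"dz": 0,"yaw": 0},
  ],
)

```text
t: 14.15
eef_pos: [317.2, -505.6, 196.1]
tcp_rot: [-3.141, -0.0, 0.235]
ft_force: [0.1, 1.2, -0.7]
opening: 0.002
```

```bash
python3 - <<'E'
from h import *
for n in("scene","top"): cv2.imwrite(f"pics/{n}9.png",env.read_camera(n)[:,:,::-1])
o=[]
for k in "09":
    a=cv2.imread(f"pics/scene{k}.png")[110:250,120:380];b=cv2.imread(f"pics/top{k}.png")[70:290,120:440]
    o.append(np.vstack([cv2.resize(a,(400,215)),cv2.resize(b,(400,275))]))
cv2.imwrite("pics/cmp.png",np.hstack(o)); s=env.state();print(s["t"],s["eef_pos"],s["ft_force"])
E
```

```text
14.25 [ 318.74980197 -504.15326327  196.20745827] [0.29796043 0.42383928 0.27923593]
```

View pics/cmp.png

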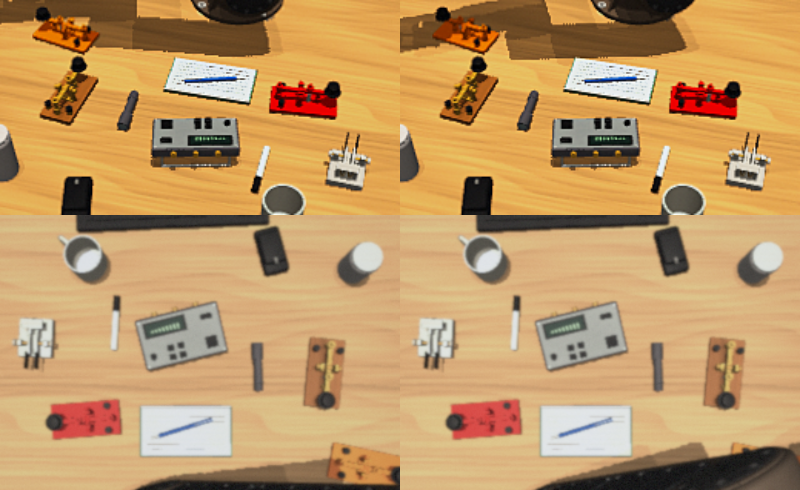

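The before and after pictures look the same. Nothing has moved: the brown key is still at top (380,195) and the head at (266,166), and the hand is clear.

```bash
python3 -c "
from cell import env
print(env.job_done())"
```

```text
the job is handed in; nothing more can be done
None
```

I pressed TUNE to its stop and let it up. I then held the brown straight key's knob down for about 3 s, released it, backed the hand off and handed the job in at about 14.3 s of the 48 s.

- **TUNE key:** contact came at about 50.8 mm and the stop at 46.4 mm. The force followed the spring to 4.4 N, then rose to 8.6 N with no further travel. The key was lifted clear before I went to the Morse key.
- **Straight key:** the knob went down about 4 mm to its stop. It was held at 10–12 N from 9.9 to 12.9 s. A sideways drag of about 4.5 N appeared on the way down, and I relieved it by moving 1 mm along x.
- **Last checks:** the before and after pictures from both cameras show nothing visibly moved. The force readings are near zero with the hand clear. I could not read the joints directly, so I judged that the keys were pressed and came back up from force, travel and the pictures.
- **Disagreement:** the two cameras differed by about 6–7 mm across the line of sight. I settled this by lining up the fingertip with each key in the scene picture before pressing.

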